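# Lock the lid on the herb mill

## Task

The lid of the herb mill is only resting on its mouth. Turn it until its two lugs line up with the slots, press it down, twist it a quarter turn clockwise (seen from above) to the stop so that it locks, and then push the safety bolt fully in towards the mill so that the handle cannot turn back. Do not knock over the jar or the mortar beside the mill.

Things in the scene. Friction and masses are not known exactly. Their poses are not given: they have to be found in the camera images.
- mouth: Steel mouth of the white herb mill (fixed, upright), a ring 153 mm across with a 105 mm bore. Origin: on the mill's axis, level with the rim's flat top, 140 mm above the counter. z up; x runs through the two opposite slots. The bolt's pillar (50 mm wide, 80 to 155 mm from the axis, top 8 mm above the rim) stands 55 degrees clockwise of +x.
- slot (a point): Middle of one slot (the other is opposite), at rim height: a 30 mm wide gap in the 8 mm thick inner lip, reaching 64 mm out from the axis. Under the lip a 14 mm high groove for the lugs runs from each slot clockwise (from above) until a hard stop, where the lid has turned 80 degrees; anticlockwise is blocked.
- seal (a joint): Spring-loaded plate in the mouth under the lid, m pressed down: 0 while the lid rests on the lip, 0.010 locked, 0.016 pressed right down. It floats a lid let go with its lugs in the slots, lugs still between the lips; 3 to 8 N downwards on the lid presses the lugs below the lip.
- lid_bar (a point): Loose lid, 0.36 to 0.54 kg: aluminium disc 100 mm across, 34 mm thick, with a black bar handle along its x, 22 mm wide, 150 mm long. Point: on the lid's axis in the bar, 17 mm above the disc's flat top, 17 mm below the bar's top. Over 30 mm from the axis the bar is only its upper 22 mm, an arm bridging the rim. z up. Bar at the start 34 to 90 degrees off the slots, either way.
- lid_lug (a point): Middle of one of the lid's two opposite lugs, which stick out of the disc below the bar's ends to 62 mm from the axis, 20 mm wide, 8 mm thick; 31 mm below lid_bar. Height of lid_bar over the rim: 35 mm at the start (lugs on the lip, foot in the bore with 2.5 mm play), 27 to 29 floating with lugs in the slots, 13 pressed right down, 19 locked (spring lifts lugs to the lip).
- bolt (a joint): Travel of the safety bolt towards the mill's axis, m: 0 to 0.006 at the start (out), 0.028 fully in against its stop. Slides with about 2.5 N of friction and stays where it is left. When in, its nose stands close behind one end of the locked handle.
- bolt_tab (a point): Middle of the outer face (away from the mill) of the bolt's upright black thumb tab, 46 mm wide, 12 mm thick, 46 mm high. The tab's top is 18 mm above the point, its foot just over the pillar 28 mm below. Its -y axis points level at the mill's axis, the way to push; 140 mm from that axis at joint 0.
- jar_center (a point): Middle of a loose yellow-glazed lidded jar, 112 mm wide, 152 mm high, beside the mill on the side away from the bolt; the point is 70 mm above its foot, z along its axis.
- mortar_center (a point): Middle of a loose brass mortar, 100 mm wide, 85 mm high, standing beyond the mill; the point is 42 mm above its foot, z along its axis.
Mind the look-alikes: they are no part of the job. What is shaped like the part that bears lid_bar but green or turquoise is not meant.

How it is judged:
On the way, in this order (a step that is already met when the one before it is completed fails the run):
1. the lid's lugs have sunk into the slots, the bolt still out (angle between the x axis of lid_bar and the x axis of mouth, either way round below 0.22 rad and z of lid_bar in the frame of mouth below 0.032 m and value of joint bolt below 0.012 m), for 0.1 s.
2. the lid is pressed down and twisted clockwise to the stop, the bolt still out (angle between the x axis of lid_bar and the x axis of mouth, either way round above 1.25 rad and z of lid_bar in the frame of mouth between 0.008 and 0.022 m and angle between lid_bar's own z axis and vertical below 0.1 rad and horizontal distance between lid_bar and mouth below 0.006 m and value of joint bolt below 0.012 m), for 0.2 s.
At the end, for the whole second after the job is handed in: The lid is level (within 0.1 rad) and centred in the mouth (within 6 mm), its handle at least 1.25 rad (72 of the 80 degrees) clockwise from the slots with the lugs under the lip (lid_bar 8 to 22 mm above the rim), at rest, and the bolt is at least 23 of its 28 mm in (angle between the x axis of lid_bar and the x axis of mouth, either way round above 1.25 rad and z of lid_bar in the frame of mouth between 0.008 and 0.022 m and angle between lid_bar's own z axis and vertical below 0.1 rad and horizontal distance between lid_bar and mouth below 0.006 m and value of joint bolt above 0.023 m and velocity of joint bolt below 0.01 m/s and linear speed of lid below 0.02 m/s); the robot touches nothing.
It fails at once if the jar is knocked over (angle between jar_center's own z axis and vertical above 0.5 rad).
It fails at once if the mortar is knocked over (angle between mortar_center's own z axis and vertical above 0.5 rad).
It also fails if it takes over 58 s, if anything falls off the work surface, if the arm or the gripper's body presses on something with over 40 N, if the wrist force passes 120 N, or if a joint passes its speed limit or range.

## Robot

A 6-joint arm with a two-finger parallel gripper is mounted at the origin on the work surface. World frame = base frame: x ahead of the robot, y to its left, z up, the work surface at z = 0. Lengths are in m, angles in rad, forces in N, time in s.
With the tool pointing down it reaches from about 0.35 to 0.85 m from the base axis. Payload 8.1 kg.
Tool frame: the origin (TCP) lies at the centre of the arm's flange, where the gripper is bolted on; the fingertips stand 186 mm ahead of it and the grasp point (between the pads) lies 167 mm ahead of it; z points along the fingers, y is the line along which they close (so a half turn about z gives the same grasp; the last joint's range is limited). The gripper opens to 93 mm and grips with 3 to 60 N. Pads are 15 mm wide; open, the fingers measure 128 mm over their backs; the gripper's body (75 mm by 188 mm) begins 65 mm behind the grasp point.
Start: joints at [-1.338, 0.13, 1.488, -0, 1.523, -0.085], TCP at [0.188, -0.57, 0.405] pointing down, gripper open.
Joint ranges: [-2.96, 2.96], [-0.89, 2.26], [0.02, 2.5], [-1.34, 4.48], [0, 2.73], [-2.66, 2.66]. Speed limits (rad/s): [2.39, 2.39, 2.79, 3.14, 3.14, 3.14].

## Interface

Orientations are given as a rotation vector (axis times angle).
In Python, from plant import robot gives the robot as it stands.
- The arm moves only by the tool apply_moves, never from a script. Its argument "series" is a list of rows, each a list of 2 entries, a list of its own where there are three numbers: the shift along the tool's x, y, z in mm, then the turn, a rotation vector about the tool's x, y, z in rad. A call has 1 to 12 rows; each row shifts and turns the commanded pose from where the row before left it, along the tool's axes as they then stand; what a row does not reach is not made up. A row lasts 1/12 s, in which the tool goes at most 41.7 mm and 7.16 degrees, less where a joint would pass 70% of its speed; a pose out of reach is approached as far as the arm can. A call is refused whole if a number of a shift passes 41.7 or a number of a turn 0.125, either way. A call with a gripper value outside its range is refused whole. "claw" is the opening, from 0 (shut) to 1 (fully open), set as the call begins (left out, the last holds). The fingers move at their own pace and stop on an object; "newtons" is the grip in N (left out, the last holds). Time passes only in rows, so rows that do not move let the fingers close. It gives the time, the measured TCP pose, the force, the opening and the grip force at its end, in the units of the state.
- robot.read_state(): the state, without advancing time (a new reading comes with each control period).
- robot.read_camera(name): name is "scene" or "top"; returns (picture, depth): 400x640x3 uint8, blue, green, red; 400x640 float32, m along the optical axis (not along the pixel's ray), 0 where there is no reading.
- robot.calibration(name): a dict with "fx", "fy", "cx", "cy" (pixels), "D" ([k1, k2, p1, p2, k3] as OpenCV has them; the pictures are not rectified), "extrinsics" (4x4, takes a point from world to camera coordinates). Camera axes: x right, y down, z forward; pixel columns grow to the right and rows downward; lengths in m; the calibration is good to about 2 mm. A picture is of the moment at which its call begins. calibration takes no time and is no camera call.
- robot.close_job(): hands the job in; it is judged then, once.
The state is a dict: "t": time; "q": joint angles; "dq": joint speeds; "joint_torque": joint torques, N m; "tool_pos": TCP position; "orientation": TCP orientation; "force": force on the tool from outside, world axes, zero at the start; "wrist_torque": the same for the moment, N m; "opening": finger opening in m; "gripper_force": force on a finger pad.
Only numpy, scipy, OpenCV 4.12 (cv2) and the standard library are available. Lean on these libraries where they do the work, as an engineer would, in place of code of your own. Each camera call takes 0.05 s, during which the arm holds its last target. There are 200 camera calls.

## Working session

There is one attempt and no reset: what is moved stays moved. The work goes in short steps, Python scripts to look and compute and a tool call to move; the robot and the scene stay as the last step left them, time stands still between calls to the robot, and variables do not carry over. Pictures are saved under pics/ and viewed, at most 10 in all, crops included, and the job is handed in when it is done.

Besides the shell and the picture viewer there is one more tool, called as a command line: name --argument value ..., lists and objects as JSON in quotes. apply_moves: Moves the arm, as the interface text tells. Its arguments: {"type":"object","properties":{"series":{"type":"array"},"claw":{"type":"number"},"newtons":{"type":"number"}},"required":["series"]}

```bash
mkdir -p pics; ls; cat > h.py <<'E'
import numpy as np, cv2
from plant import robot
def cam(n):
    p,d=robot.read_camera(n); return p,d,robot.calibration(n)
def pts(c,uv,d):
    K=np.array([[c['fx'],0,c['cx']],[0,c['fy'],c['cy']],[0,0,1]]);E=np.array(c['extrinsics'])
    n=cv2.undistortPoints(np.float64(uv).reshape(-1,1,2),K,np.array(c['D'])).reshape(-1,2)
    P=np.c_[n,np.ones(len(n))]*np.float64(d).reshape(-1,1)
    return (P-E[:3,3])@E[:3,:3]
def plane(c,uv,z):
    a=pts(c,uv,np.ones(len(uv)));E=np.array(c['extrinsics']);o=-E[:3,:3].T@E[:3,3]
    r=a-o; return o+r*((z-o[2])/r[:,2:3])
E
python3 - <<'E'
from h import *
for n in('scene','top'):
    p,d,c=cam(n); cv2.imwrite(f'pics/{n}0.png',p); np.savez(f'{n}0.npz',p=p,d=d)
    E=np.array(c['extrinsics']);print(n,c['fx'],-E[:3,:3].T@E[:3,3],E[2,:3])
print(robot.read_state())
E
```

```text
pics
scene 370.46730183617683 [ 1.0187058  -0.01383186  0.81419211] [-0.60575664 -0.06708428 -0.79281687]
top 435.0133346682779 [ 0.42196027 -0.06749176  1.03848131] [ 0.09686154 -0.0078225  -0.99526713]
{'t': 0.1, 'q': array([-1.33841420e+00,  1.31089308e-01,  1.48915377e+00, -1.29267060e-05,
        1.52302836e+00, -8.53885564e-02]), 'dq': array([ 1.17614225e-03, -2.65026006e-03, -2.74919398e-03, -3.45934962e-05,
       -4.88896505e-04, -4.02821965e-04]), 'joint_torque': array([ 1.58123326e-03, -5.61339462e+01, -4.93095589e+01,  7.70801981e-02,
        2.90303794e-02, -7.79342372e-05]), 'tool_pos': array([ 0.18744741, -0.56975042,  0.40379903]), 'orientation': array([-3.10036956e+00, -4.96791740e-01,  2.13751878e-04]), 'force': array([-0.1399281 , -0.25511774, -0.9245647 ]), 'wrist_torque': array([-0.00320125,  0.02186681,  0.0149749 ]), 'gripper_force': 0.0, 'opening': 0.09294014434071753}
```

View pics/scene0.png

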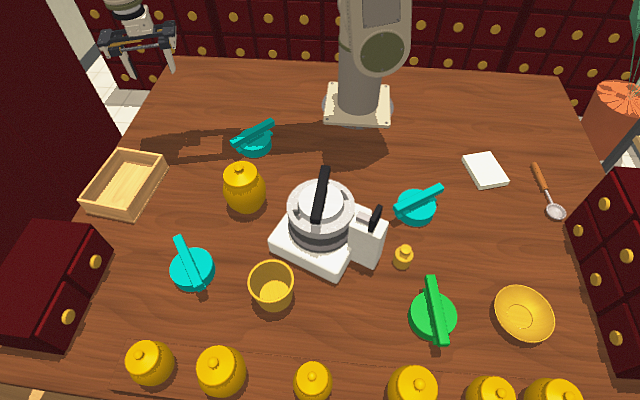

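View pics/top0.png

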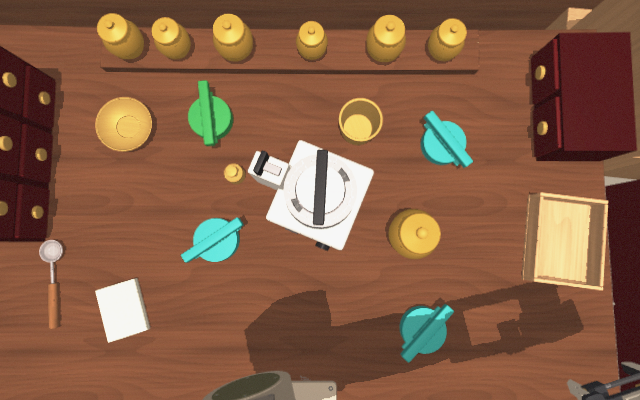

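Scene view: the mill with the black-barred lid is at (320,200) and the bolt tab at (376,217). Top view: lid and bar at (320,187), tab at (262,163), jar at (415,233), mortar at (360,120). Candidates for the lid are green (209,115) and turquoise (215,240), (445,142) and (424,330), all lying loose on the counter. The black-barred one on the mill's mouth fits the description. I'll confirm it in a crop and measure.

```bash
cat > m.py <<'E'
from h import *
z=np.load('top0.npz');p,d=z['p'],z['d'];c=robot.calibration('top')
hsv=cv2.cvtColor(p,cv2.COLOR_BGR2HSV)
v,u=np.mgrid[0:400,0:640]
P=pts(c,np.c_[u.ravel(),v.ravel()],d.ravel()).reshape(400,640,3)
dark=((hsv[...,2]<75)&(P[...,2]>0.12)).astype(np.uint8); dark[:140]=0;dark[260:]=0;dark[:,:240]=0;dark[:,380:]=0
n,l,s,ce=cv2.connectedComponentsWithStats(dark)
for i in range(1,n):
    if s[i,4]>20:
        m=l==i; q=P[m]; zt=np.percentile(q[:,2],90); w=plane(c,np.c_[u[m],v[m]],zt)
        r=cv2.minAreaRect((w[:,:2]*1000).astype(np.float32)); print(s[i],ce[i].round(1),'z',np.percentile(q[:,2],[10,50,90]).round(4),'rect',r,np.median(q,0).round(4))
# ring rim: points with height about 0.14
m=(abs(P[...,2]-0.14)<0.006);m[:140]=0;m[260:]=0;m[:,:285]=0;m[:,380:]=0
w=plane(c,np.c_[u[m],v[m]],0.14);e=cv2.minEnclosingCircle((w[:,:2]*1000).astype(np.float32));print('rim',m.sum(),e)
# slots
for n_,lo in(('jar',(370,470,190,275)),('mortar',(335,390,90,150))):
    a,b,cc,dd=lo;m=np.zeros((400,640),bool);m[cc:dd,a:b]=(P[cc:dd,a:b,2]>0.05);q=P[m];print(n_,q.min(0),q.max(0))
cr=cv2.resize(p[135:255,235:395],None,fx=5,fy=5,interpolation=cv2.INTER_CUBIC);cv2.imwrite('pics/crop.png',cr)
E
python3 m.py
```

```text
[254 151  15  24 145] [261.4 162.3] z [0.1697 0.1928 0.1955] rect ((575.243408203125, 44.448970794677734), (17.545949935913086, 47.19812774658203), 67.8601303100586) [0.5787 0.0451 0.1928]
[317 150   9  18  43] [318.8 155.7] z [0.1898 0.1908 0.193 ] rect ((587.3538818359375, -67.1559829711914), (12.522046089172363, 37.436397552490234), 65.27951049804688) [ 0.5923 -0.0669  0.1908]
[325 154   3  18  22] [326.1 161.3] z [0.1877 0.1897 0.1913] rect ((577.1544799804688, -83.64810180664062), (33.88251876831055, 3.944441795349121), 3.658109664916992) [ 0.5813 -0.0828  0.1897]
rim 1858 ((532.7938232421875, -64.28572845458984), 84.40095520019531)
jar [ 0.38625412 -0.32954811  0.05190126] [ 0.49521908 -0.06749176  1.03848131]
mortar [ 0.42196027 -0.21067351  0.05002672] [ 0.74500389 -0.06749176  1.03848131]
```

View pics/crop.png

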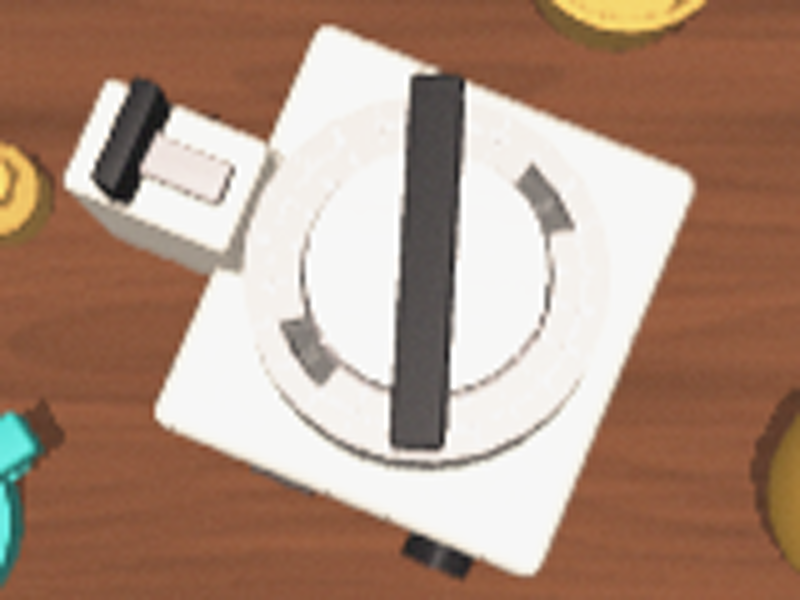

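The crop confirms it: the black bar lies across the mill's disc, with its ends at top px (322.6,150.2) and (318.6,225). The slots are at (344.6,174.6) and (297,205), and the tab is at (261,163). Next I'll refine the numbers.

```bash
cat >> m.py <<'E'
print('----')
g=hsv[...,2]
m=((g<110)&(hsv[...,1]<80)).astype(np.uint8);m[:145]=0;m[230:]=0;m[:,:305]=0;m[:,340:]=0
n,l,s,_=cv2.connectedComponentsWithStats(m);i=1+np.argmax(s[1:,4]);m=l==i
w=plane(c,np.c_[u[m],v[m]],0.192);r=cv2.minAreaRect((w[:,:2]*1000).astype(np.float32));print('bar',s[i],r,np.median(P[m],0),cv2.boxPoints(r))
vx=cv2.fitLine((w[:,:2]*1000).astype(np.float32),cv2.DIST_L2,0,.01,.01).ravel();print('dir',np.degrees(np.arctan2(vx[1],vx[0])),vx)
sl=plane(c,[(344.4,174.4),(296.8,204.8)],0.136);print('slots',sl,sl.mean(0),np.degrees(np.arctan2(*(sl[1]-sl[0])[[1,0]])))
# rim outer edge via radial white->shade: height based
m=(abs(P[...,2]-0.14)<0.004);m[:140]=0;m[260:]=0;m[:,:275]=0;m[:,380:]=0
q=P[m][:,:2];C=sl.mean(0)[:2]
for k in range(8):
    k_=q-C;R=np.hypot(*k_.T);s_=(R<.0785)&(R>.0);a=np.arctan2(k_[:,1],k_[:,0])
    ed=[]
    for b in np.arange(-np.pi,np.pi,.15):
        t=s_&(abs(a-b)<.075)
        if t.sum()>3: ed.append(q[t][np.argmax(R[t])])
    ed=np.array(ed);A=np.c_[2*ed,np.ones(len(ed))];x=np.linalg.lstsq(A,(ed**2).sum(1),rcond=None)[0];C=x[:2]
print('rimfit',C,np.sqrt(x[2]+C@C),len(ed))
E
python3 m.py | sed -n '/----/,$p'
python3 - <<'E'
import sys;sys.path.insert(0,'.')
from h import *
z=np.load('scene0.npz');p,d=z['p'],z['d'];c=robot.calibration('scene')
hsv=cv2.cvtColor(p,cv2.COLOR_BGR2HSV);v,u=np.mgrid[0:400,0:640]
def comp(a,b,e,f):
    m=((hsv[...,2]<90)&(hsv[...,1]<90)).astype(np.uint8);k=np.zeros_like(m);k[e:f,a:b]=m[e:f,a:b]
    n,l,s,_=cv2.connectedComponentsWithStats(k);i=1+np.argmax(s[1:,4]);m=l==i
    P=pts(c,np.c_[u[m],v[m]],d[m]);return s[i],m,P
s,m,P=comp(300,340,160,228);t=P[P[:,2]>.185];w=plane(c,np.c_[u[m],v[m]][P[:,2]>.187],.192)
r=cv2.minAreaRect((w[:,:2]*1000).astype(np.float32));print('bar scene',s,r,np.percentile(P[:,2],[5,50,95]))
s,m,P=comp(362,388,200,235);print('tab',s,P.min(0),P.max(0),np.median(P,0))
E
```

```text
----
bar [313 150  15  75 812] ((528.966064453125, -71.09442138671875), (21.626737594604492, 147.0039825439453), 86.90573120117188) [ 0.52824067 -0.07106544  0.1905284 ] [[454.98755  -77.92447 ]
 [601.7772   -85.85959 ]
 [602.9446   -64.26437 ]
 [456.1549   -56.329254]]
dir -3.2230182 [ 9.984183e-01 -5.622262e-02  5.283399e+02 -7.113735e+01]
slots [[ 0.5621031  -0.12235116  0.136     ]
 [ 0.49778403 -0.02314111  0.136     ]] [ 0.52994357 -0.07274614  0.136     ] 122.95582703954246
rimfit [ 0.52873342 -0.0710686 ] 0.07645967598555227 39
bar scene [310 165  20  60 614] ((535.1153564453125, -71.36602020263672), (21.923322677612305, 151.364501953125), 87.11766815185547) [0.18277261 0.19146494 0.19335622]
tab [368 204  15  29 198] [ 0.44947238  0.03384311 -0.00104971] [0.60540823 0.05939051 0.19798221] [0.59324677 0.04493344 0.19379399]
```

apply_moves --series '[[[30,-23,0],[0,0,0]],[[30,-23,0],[0,0,0]],[[30,-23,0],[0,0,0]],[[30,-23,0],[0,0,0]],[[30,-23,0],[0,0,0]],[[30,-23,0],[0,0,0]],[[30,-23,0],[0,0,0]],[[30,-23,0],[0,0,0]],[[30,-23,0],[0,0,0]],[[30,-23,0],[0,0,0]],[[30,-23,0],[0,0,0]],[[30,-23,0],[0,0,0]]]' --claw 1 --newtons 40

```text
t: 1.1
tool_pos: [0.4438, -0.1935, 0.4045]
orientation: [-3.102, -0.497, 0.0]
force: [-0.4, -0.7, 0.1]
opening: 0.0927
gripper_force: 0.0
```

apply_moves --series '[[[30,-23,0],[0,0,0]],[[30,-23,0],[0,0,0]],[[30,-23,0],[0,0,0]],[[30,-23,0],[0,0,0]],[[0,0,0],[0,0,-0.12]],[[0,0,0],[0,0,-0.12]],[[0,0,0],[0,0,-0.12]],[[0,0,0],[0,0,-0.12]],[[0,0,0],[0,0,-0.12]],[[0,0,0],[0,0,-0.12]],[[0,0,0],[0,0,-0.12]],[[0,0,0],[0,0,-0.12]]]'

```text
t: 2.1
tool_pos: [0.5283, -0.0703, 0.4042]
orientation: [-2.516, -1.88, 0.001]
force: [0.4, 0.2, -0.1]
opening: 0.093
gripper_force: 0.0
```

apply_moves --series '[[[0,0,0],[0,0,-0.12]],[[0,0,0],[0,0,-0.12]],[[0,0,0],[0,0,-0.12]],[[0,0,0],[0,0,-0.12]],[[0,0,0],[0,0,-0.12]],[[0,0,0],[0,0,-0.12]],[[0,0,0],[0,0,-0.12]],[[0,0,0],[0,0,-0.12]],[[0,0,0],[0,0,-0.12]],[[0,0,0],[0,0,-0.12]],[[0,0,0],[0,0,-0.12]],[[0,0,0],[0,0,-0.12]]]'

```text
t: 3.1
tool_pos: [0.5283, -0.0704, 0.4042]
orientation: [-0.651, -3.072, -0.0]
force: [-0.8, -0.4, -1.1]
opening: 0.0925
gripper_force: 0.0
```

apply_moves --series '[[[0,0,0],[0,0,-0.12]],[[0,0,0],[0,0,-0.12]],[[0,0,0],[0,0,-0.12]],[[0,0,0],[0,0,0]],[[0,0,0],[0,0,0]]]'

```text
t: 3.52
tool_pos: [0.5284, -0.0704, 0.4043]
orientation: [-0.106, -3.139, -0.0]
force: [0.0, -0.3, -1.0]
opening: 0.0931
gripper_force: 0.0
```

```bash
cat > st.py <<'E'
from h import *
from scipy.spatial.transform import Rotation as R
s=robot.read_state();r=R.from_rotvec(s['orientation']).as_matrix()
print('t',s['t'],'pos',s['tool_pos'].round(4),'F',s['force'].round(2),'T',s['wrist_torque'].round(2),'op',round(s['opening'],4),'gf',s['gripper_force'])
print('x ang',np.degrees(np.arctan2(r[1,0],r[0,0])).round(2),'z',r[:,2].round(4),'q',s['q'].round(3))
print('to mill axis (tool mm)',((np.array([.529,-.071,s['tool_pos'][2]])-s['tool_pos'])@r*1000).round(1))
E
python3 st.py
```

```text
t 3.5167 pos [ 0.5284 -0.0704  0.4043] F [ 0.03 -0.3  -0.99] T [ 0.06 -0.18  0.01] op 0.0931 gf 0.0
x ang 176.13 z [-7.e-04  2.e-04 -1.e+00] q [-0.229 -0.05   1.675  0.     1.518 -1.732]
to mill axis (tool mm) [-0.7 -0.6 -0. ]
```

apply_moves --series '[[[-0.7,-0.6,18],[0,0,-0.012]],[[0,0,18],[0,0,0]],[[0,0,18],[0,0,0]],[[0,0,0],[0,0,0]]]'

```text
t: 3.85
tool_pos: [0.5278, -0.0708, 0.3465]
orientation: [-0.088, -3.134, -0.002]
force: [-0.3, 0.5, -0.2]
opening: 0.0927
gripper_force: 0.0
```

apply_moves --series '[[[0,0,0],[0,0,0]],[[0,0,0],[0,0,0]],[[0,0,0],[0,0,0]],[[0,0,0],[0,0,0]],[[0,0,0],[0,0,0]],[[0,0,0],[0,0,0]]]' --claw 0 --newtons 25

```text
t: 4.35
tool_pos: [0.5293, -0.0711, 0.3515]
orientation: [0.082, 3.139, -0.0]
force: [0.7, -0.4, -0.2]
opening: 0.0577
gripper_force: 0.0
```

```bash
python3 st.py
```

```text
t 4.35 pos [ 0.5293 -0.0711  0.3515] F [ 0.69 -0.44 -0.19] T [ 0.05 -0.16 -0.02] op 0.0577 gf 0.0
x ang 177.02 z [ 1.1e-03 -2.0e-04 -1.0e+00] q [-0.23  -0.017  1.739  0.     1.418 -1.748]
to mill axis (tool mm) [ 0.3  0.1 -0. ]
```

Fingers are slow (about 0.07 m/s); keep closing.

apply_moves --series '[[[0,0,0],[0,0,0]],[[0,0,0],[0,0,0]],[[0,0,0],[0,0,0]],[[0,0,0],[0,0,0]],[[0,0,0],[0,0,0]],[[0,0,0],[0,0,0]],[[0,0,0],[0,0,0]],[[0,0,0],[0,0,0]],[[0,0,0],[0,0,0]]]'

```text
t: 5.1
tool_pos: [0.5291, -0.0709, 0.3507]
orientation: [-0.081, -3.141, -0.0]
force: [-0.5, 1.6, 1.6]
opening: 0.0217
gripper_force: 25.0
```

```bash
python3 st.py
```

```text
t 5.1 pos [ 0.5291 -0.0709  0.3507] F [-0.51  1.55  1.63] T [ 0.27 -0.12 -0.02] op 0.0217 gf 24.9527929443866
x ang 177.04 z [-0.e+00  2.e-04 -1.e+00] q [-0.229 -0.017  1.74   0.     1.418 -1.748]
to mill axis (tool mm) [ 0.1 -0.1 -0. ]
```

apply_moves --series '[[[0,0,0],[0,0,0.08]],[[0,0,0],[0,0,0.08]],[[0,0,0],[0,0,0.08]],[[0,0,0],[0,0,0.08]],[[0,0,0],[0,0,0.08]],[[0,0,0],[0,0,0.08]],[[0,0,0],[0,0,0.08]],[[0,0,0],[0,0,0.08]],[[0,0,0],[0,0,0.08]],[[0,0,0],[0,0,0.08]],[[0,0,0],[0,0,0.08]],[[0,0,0],[0,0,0.06]]]'

```text
t: 6.1
tool_pos: [0.5292, -0.0708, 0.3504]
orientation: [-1.5, -2.76, -0.001]
force: [1.8, 2.2, -5.1]
opening: 0.0218
gripper_force: 25.0
```

apply_moves --series '[[[0,0,0],[0,0,0]],[[0,0,0],[0,0,0]],[[0,0,0],[0,0,0]]]'

```text
t: 6.35
tool_pos: [0.529, -0.0707, 0.3502]
orientation: [-1.491, -2.764, -0.001]
force: [2.0, 3.8, -4.7]
opening: 0.0218
gripper_force: 25.0
```

```bash
python3 st.py
```

```text
t 6.35 pos [ 0.529  -0.0707  0.3502] F [ 2.04  3.77 -4.68] T [ 0.76 -0.41  0.01] op 0.0218 gf 24.958392243602248
x ang 123.3 z [-9.e-04  8.e-04 -1.e+00] q [-2.290e-01 -1.600e-02  1.741e+00  1.000e-03  1.418e+00 -8.110e-01]
to mill axis (tool mm) [-0.2 -0.1 -0. ]
```

apply_moves --series '[[[0,0,2],[0,0,0.003]],[[0,0,2],[0,0,0]],[[0,0,2],[0,0,0]],[[0,0,2],[0,0,0]],[[0,0,0],[0,0,0]],[[0,0,0],[0,0,0]],[[0,0,0],[0,0,0]],[[0,0,0],[0,0,0]]]'

```text
t: 7.02
tool_pos: [0.5293, -0.0709, 0.3429]
orientation: [1.498, 2.761, 0.001]
force: [1.4, 5.0, -1.1]
opening: 0.022
gripper_force: 25.0
```

```bash
python3 st.py
```

```text
t 7.0167 pos [ 0.5293 -0.0709  0.3429] F [ 1.44  4.95 -1.06] T [ 0.85 -0.38  0.03] op 0.022 gf 24.96181335649453
x ang 123.03 z [ 6.e-04  3.e-04 -1.e+00] q [-0.229 -0.011  1.749  0.     1.403 -0.806]
to mill axis (tool mm) [ 0.  -0.3 -0. ]
```

apply_moves --series '[[[0,0,2],[0,0,0]],[[0,0,2],[0,0,0]],[[0,0,2],[0,0,0]],[[0,0,2],[0,0,0]],[[0,0,2],[0,0,0]],[[0,0,1.5],[0,0,0]],[[0,0,0],[0,0,0]],[[0,0,0],[0,0,0]],[[0,0,0],[0,0,0]]]'

```text
t: 7.77
tool_pos: [0.5294, -0.0708, 0.3323]
orientation: [1.498, 2.761, 0.001]
force: [-0.5, 6.3, 4.8]
opening: 0.0217
gripper_force: 25.0
```

```bash
python3 st.py
```

```text
t 7.7667 pos [ 0.5294 -0.0708  0.3323] F [-0.47  6.34  4.81] T [ 0.93  0.14 -0.04] op 0.0217 gf 24.987077303230762
x ang 123.04 z [ 1.2e-03  2.0e-04 -1.0e+00] q [-0.229 -0.002  1.76   0.     1.382 -0.806]
to mill axis (tool mm) [ 0.1 -0.4 -0. ]
```

apply_moves --series '[[[0,0,1],[0,0,0]],[[0,0,0],[0,0,0.07]],[[0,0,0],[0,0,0.07]],[[0,0,0],[0,0,0.07]],[[0,0,0],[0,0,0.07]],[[0,0,0],[0,0,0.07]]]'

```text
t: 8.27
tool_pos: [0.5301, -0.0705, 0.3319]
orientation: [1.957, 2.454, 0.005]
force: [3.7, 6.4, 4.1]
opening: 0.0218
gripper_force: 25.1
```

```bash
python3 st.py
```

```text
t 8.2667 pos [ 0.5301 -0.0705  0.3319] F [3.7  6.44 4.07] T [ 1.15 -0.53  0.32] op 0.0218 gf 25.052416250109673
x ang 102.84 z [ 4.e-03  6.e-04 -1.e+00] q [-0.229 -0.002  1.76   0.002  1.379 -0.453]
to mill axis (tool mm) [-0.3 -1.2 -0. ]
```

apply_moves --series '[[[0,0,0],[0,0,0.08]],[[0,0,0],[0,0,0.08]],[[0,0,0],[0,0,0.08]],[[0,0,0],[0,0,0.08]],[[0,0,0],[0,0,0.08]],[[0,0,0],[0,0,0.08]],[[0,0,0],[0,0,0.08]],[[0,0,0],[0,0,0.08]],[[0,0,0],[0,0,0.08]],[[0,0,0],[0,0,0.08]],[[0,0,0],[0,0,0.06]],[[0,0,0],[0,0,0.04]]]'

```text
t: 9.27
tool_pos: [0.5311, -0.0709, 0.333]
orientation: [2.829, 1.357, 0.011]
force: [10.5, 4.6, 4.5]
opening: 0.0223
gripper_force: 25.5
```

apply_moves --series '[[[0,0,0],[0,0,0.03]],[[0,0,0],[0,0,0.03]],[[0,0,0],[0,0,0.02]],[[0,0,0],[0,0,0]],[[0,0,0],[0,0,0]],[[0,0,0],[0,0,0]]]'

```text
t: 9.77
tool_pos: [0.5313, -0.071, 0.3332]
orientation: [2.878, 1.248, 0.013]
force: [11.2, 5.3, 3.2]
opening: 0.0223
gripper_force: 25.4
```

```bash
python3 st.py
```

```text
t 9.7667 pos [ 0.5313 -0.071   0.3332] F [11.17  5.32  3.21] T [ 0.87 -1.96  0.53] op 0.0223 gf 25.391632318496704
x ang 46.88 z [ 0.0093 -0.001  -1.    ] q [-2.290e-01 -2.000e-03  1.758e+00  1.000e-03  1.376e+00  5.240e-01]
to mill axis (tool mm) [-1.6 -1.7 -0. ]
```

apply_moves --series '[[[0.7,0.7,0],[0,0,0]],[[0.7,0.7,0],[0,0,0.02]],[[0,0,0],[0,0,0.02]],[[0,0,0],[0,0,0.02]],[[0,0,0],[0,0,0.02]],[[0,0,0],[0,0,0.02]],[[0,0,0],[0,0,0]],[[0,0,0],[0,0,0]]]'

```text
t: 10.43
tool_pos: [0.5321, -0.0708, 0.3323]
orientation: [2.939, 1.103, 0.006]
force: [1.3, 4.8, 6.5]
opening: 0.0224
gripper_force: 25.6
```

```bash
python3 st.py
```

```text
t 10.4333 pos [ 0.5321 -0.0708  0.3323] F [1.25 4.82 6.48] T [ 0.95 -0.36  0.58] op 0.0224 gf 25.642314396682195
x ang 41.14 z [ 4.2e-03 -5.0e-04 -1.0e+00] q [-2.280e-01  3.000e-03  1.755e+00  1.000e-03  1.379e+00  6.250e-01]
to mill axis (tool mm) [-2.4 -1.9 -0. ]
```

apply_moves --series '[[[0,0,0],[0,0,0.03]],[[0,0,0],[0,0,0.03]],[[0,0,0],[0,0,0]],[[0,0,0],[0,0,0]],[[0,0,0],[0,0,0]]]'

```text
t: 10.85
tool_pos: [0.5316, -0.0708, 0.3321]
orientation: [2.972, 1.015, 0.004]
force: [-1.8, 6.5, 8.0]
opening: 0.0231
gripper_force: 26.1
```

```bash
python3 st.py
```

```text
t 10.85 pos [ 0.5316 -0.0708  0.3321] F [-1.82  6.52  8.01] T [0.9  0.22 0.58] op 0.0231 gf 26.130412764614448
x ang 37.71 z [ 2.6e-03 -5.0e-04 -1.0e+00] q [-0.228  0.003  1.755  0.     1.381  0.684]
to mill axis (tool mm) [-2.2 -1.5 -0. ]
```

apply_moves --series '[[[0,0,0],[0,0,-0.03]],[[0,0,-0.5],[0,0,-0.02]],[[0,0,0],[0,0,0]],[[0,0,0],[0,0,0]]]'

```text
t: 11.18
tool_pos: [0.5316, -0.0709, 0.332]
orientation: [2.947, 1.087, 0.003]
force: [1.4, 5.0, 6.5]
opening: 0.0225
gripper_force: 24.4
```

apply_moves --series '[[[0,0,0],[0,0,0]],[[0,0,0],[0,0,0]],[[0,0,0],[0,0,0]],[[0,0,0],[0,0,0]],[[0,0,0],[0,0,0]],[[0,0,0],[0,0,0]],[[0,0,-10],[0,0,0]],[[0,0,-30],[0,0,0]],[[0,0,-40],[0,0,0]],[[0,0,-40],[0,0,0]]]' --claw 0.8

```text
t: 12.02
tool_pos: [0.5305, -0.0709, 0.4518]
orientation: [-2.946, -1.087, 0.003]
force: [1.8, -0.4, 0.7]
opening: 0.0741
gripper_force: 0.0
```

apply_moves --series '[[[-40,0,0],[0,0,0]],[[-40,0,0],[0,0,0]],[[-40,0,0],[0,0,0]],[[-40,0,0],[0,0,0]],[[0,0,0],[0,0,0]],[[0,0,0],[0,0,0]]]' --claw 0

```text
t: 12.52
tool_pos: [0.4082, -0.1761, 0.4519]
orientation: [2.948, 1.081, 0.002]
force: [0.4, 0.1, -0.8]
opening: 0.0391
gripper_force: 0.0
```

```bash
python3 st.py; python3 - <<'E'
from h import *
p,d,c=cam('top');np.savez('top1.npz',p=p,d=d)
cv2.imwrite('pics/top1.png',cv2.resize(p[100:280,220:460],None,fx=3,fy=3,interpolation=cv2.INTER_CUBIC))
E
```

```text
t 12.5167 pos [ 0.4082 -0.1761  0.4519] F [ 0.43  0.13 -0.84] T [-0.03 -0.04  0.01] op 0.0391 gf 0.0
x ang 40.27 z [ 0.0015 -0.001  -1.    ] q [-0.523 -0.317  1.823 -0.     1.634  0.345]
to mill axis (tool mm) [ 1.601e+02 -2.200e+00  1.000e-01]
```

View pics/top1.png

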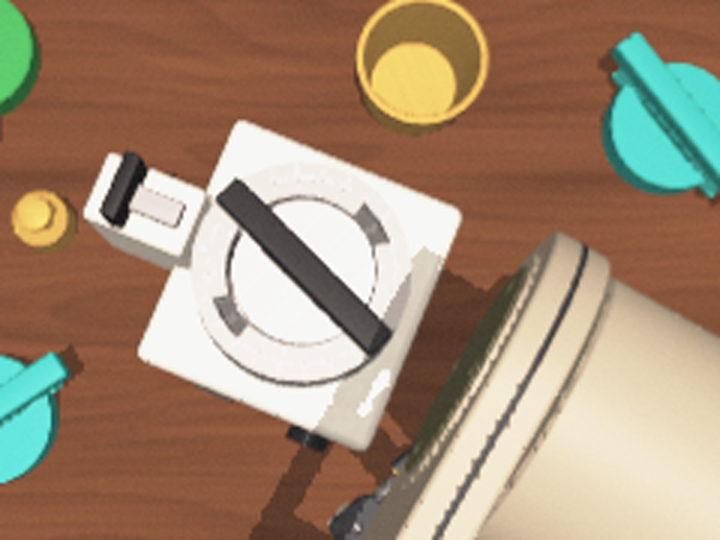

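Crop: the bar runs from (235,190) to (378,340), which is 43° and about 80° from the slots at (370,224) and (231,315). The tab is still out at (122,188) and the mortar is upright. Next I'll check height and angle and compute the push.

```bash
cat > b.py <<'E'
from h import *
import sys
from scipy.spatial.transform import Rotation as R
z=np.load(sys.argv[1]);p,d=z['p'],z['d'];c=robot.calibration('top')
hsv=cv2.cvtColor(p,cv2.COLOR_BGR2HSV);v,u=np.mgrid[0:400,0:640]
P=pts(c,np.c_[u.ravel(),v.ravel()],d.ravel()).reshape(400,640,3)
A=np.array([.529,-.071])
for n,(a,b,e,f),zz in(('bar',(285,360,145,230),.176),('tab',(245,280,145,185),.195)):
    m=((hsv[...,2]<110)&(hsv[...,1]<80)).astype(np.uint8);k=np.zeros_like(m);k[e:f,a:b]=m[e:f,a:b]
    _,l,s,_=cv2.connectedComponentsWithStats(k);i=1+np.argmax(s[1:,4]);m=(l==i)&(P[...,2]>zz-.007)
    w=plane(c,np.c_[u[m],v[m]],zz);r=cv2.minAreaRect((w[:,:2]*1000).astype(np.float32));vx=cv2.fitLine((w[:,:2]*1000).astype(np.float32),cv2.DIST_L2,0,.01,.01).ravel()
    print(n,m.sum(),r,'z',np.median(P[m][:,2]),'ang',np.degrees(np.arctan2(vx[1],vx[0])),'from axis',np.array(r[0])-A*1000,np.hypot(*(np.array(r[0])-A*1000)))
s=robot.read_state();r=R.from_rotvec(s['orientation']).as_matrix()
t=np.radians(68);T=np.r_[A+.170*np.array([np.cos(t),np.sin(t)]),s['tool_pos'][2]]
print('target',T,'tool mm',(T-s['tool_pos'])@r*1000)
E
python3 b.py top1.npz
```

```text
bar 790 ((527.100830078125, -73.36260986328125), (147.341064453125, 21.35959243774414), 45.04499816894531) z 0.17472719219235913 ang 44.613106 from axis [-1.89916992 -2.36260986] 3.0312986916878613
tab 147 ((577.199951171875, 47.16161346435547), (15.924513816833496, 45.61454391479492), 74.6551284790039) z 0.1942641514581907 ang -21.411127 from axis [ 48.19995117 118.16161346] 127.61427110425733
target [0.59268312 0.08662126 0.45169634] tool mm [ 3.09551684e+02 -8.06575426e+01  1.56744564e-01]
```

apply_moves --series '[[[38.7,-10.1,0],[0,0,0]],[[38.7,-10.1,0],[0,0,0]],[[38.7,-10.1,0],[0,0,0]],[[38.7,-10.1,0],[0,0,0]],[[38.7,-10.1,0],[0,0,0]],[[38.7,-10.1,0],[0,0,0]],[[38.7,-10.1,0],[0,0,0]],[[38.7,-10.1,0],[0,0,0]],[[0,0,0],[0,0,-0.12]],[[0,0,0],[0,0,-0.12]],[[0,0,0],[0,0,-0.12]],[[0,0,0],[0,0,-0.12]]]'

```text
t: 13.57
tool_pos: [0.5929, 0.0901, 0.4502]
orientation: [-2.596, -1.768, 0.001]
force: [0.2, 0.2, -0.8]
opening: 0.0006
gripper_force: 0.0
```

apply_moves --series '[[[0,0,27],[0,0,0]],[[0,0,27],[0,0,0]],[[0,0,27],[0,0,0]],[[0,0,26],[0,0,0]],[[0,0,0],[0,0,0]],[[0,0,0],[0,0,0]],[[0,0,0],[0,0,0]]]'

```text
t: 14.15
tool_pos: [0.593, 0.0887, 0.3454]
orientation: [2.603, 1.758, 0.002]
force: [-0.5, -0.8, 0.2]
opening: 0.0009
gripper_force: 0.0
```

```bash
python3 st.py
```

```text
t 14.15 pos [0.593  0.0887 0.3454] F [-0.5  -0.79  0.16] T [-0.02 -0.02 -0.  ] op 0.0009 gf 0.0
x ang 68.07 z [ 1.5e-03  3.0e-04 -1.0e+00] q [0.063 0.162 1.562 0.    1.416 0.446]
to mill axis (tool mm) [-1.72e+02  3.00e-01 -1.00e-01]
```

apply_moves --series '[[[-10,0,0],[0,0,0]],[[-10,0,0],[0,0,0]],[[-5,0,0],[0,0,0]],[[-4,0,0],[0,0,0]],[[-4,0,0],[0,0,0]],[[-4,0,0],[0,0,0]],[[-4,0,0],[0,0,0]],[[-4,0,0],[0,0,0]],[[0,0,0],[0,0,0]]]'

```text
t: 14.9
tool_pos: [0.5753, 0.0452, 0.3436]
orientation: [2.605, 1.756, -0.001]
force: [-0.1, -0.5, 1.3]
opening: 0.0007
gripper_force: 0.0
```

```bash
python3 st.py
```

```text
t 14.9 pos [0.5753 0.0452 0.3436] F [-0.12 -0.52  1.3 ] T [-0.04 -0.08  0.02] op 0.0007 gf 0.0
x ang 67.97 z [-5.e-04 -4.e-04 -1.e+00] q [-0.01   0.105  1.628 -0.     1.409  0.374]
to mill axis (tool mm) [-1.251e+02  7.000e-01  1.000e-01]
```

apply_moves --series '[[[-2,0,0],[0,0,0]],[[-2,0,0],[0,0,0]],[[-2,0,0],[0,0,0]]]'

```text
t: 15.15
tool_pos: [0.5738, 0.0421, 0.3437]
orientation: [-2.602, -1.756, -0.007]
force: [10.6, 21.2, -3.9]
opening: 0.0004
gripper_force: 11.7
```

apply_moves --series '[[[-2,0,0],[0,0,0]],[[-1,0,0],[0,0,0]]]'

```text
t: 15.32
tool_pos: [0.5733, 0.0414, 0.3438]
orientation: [-2.599, -1.757, -0.014]
force: [15.8, 29.6, -6.9]
opening: 0.0004
gripper_force: 16.6
```

```bash
python3 st.py
```

```text
t 15.3167 pos [0.5733 0.0414 0.3438] F [15.78 29.62 -6.9 ] T [ 4.48 -2.51 -0.2 ] op 0.0004 gf 16.63394071161747
x ang 68.13 z [ 0.005   0.0089 -0.9999] q [-0.02   0.096  1.638  0.009  1.403  0.36 ]
to mill axis (tool mm) [-120.8    0.8   -1.2]
```

Hard stop felt (33 N along the push). Back off, rise and look.

apply_moves --series '[[[10,0,0],[0,0,0]],[[20,0,0],[0,0,0]],[[15,0,0],[0,0,0]],[[0,0,-35],[0,0,0]],[[0,0,-35],[0,0,0]],[[0,0,-35],[0,0,0]],[[38,0,0],[0,0,0]],[[38,0,0],[0,0,0]],[[38,0,0],[0,0,0]],[[38,0,0],[0,0,0]],[[0,0,0],[0,0,0]],[[0,0,0],[0,0,0]]]'

```text
t: 16.32
tool_pos: [0.6461, 0.2224, 0.4465]
orientation: [-2.601, -1.76, 0.005]
force: [0.5, -0.1, -0.5]
opening: 0.0004
gripper_force: 0.0
```

```bash
python3 - <<'E'
from h import *
p,d,c=cam('top');np.savez('top2.npz',p=p,d=d)
cv2.imwrite('pics/top2.png',cv2.resize(p[100:280,220:460],None,fx=3,fy=3,interpolation=cv2.INTER_CUBIC))
E
sed -i 's/(245,280,145,185)/(250,296,145,195)/;s/(285,360,145,230)/(290,360,145,230)/' b.py; python3 b.py top2.npz
```

```text
bar 779 ((527.5947875976562, -73.85575866699219), (147.34112548828125, 22.75483512878418), 45.04478454589844) z 0.17462280199296573 ang 44.438282 from axis [-1.4052124  -2.85575867] 3.182762865782132
tab 146 ((568.860595703125, 26.167381286621094), (12.490568161010742, 45.05248260498047), 67.32542419433594) z 0.19457263615202952 ang -22.440298 from axis [39.8605957  97.16738129] 105.02555439466906
target [0.59268312 0.08662126 0.44736614] tool mm [-144.49627525    0.6535662     0.29128179]
```

View pics/top2.png

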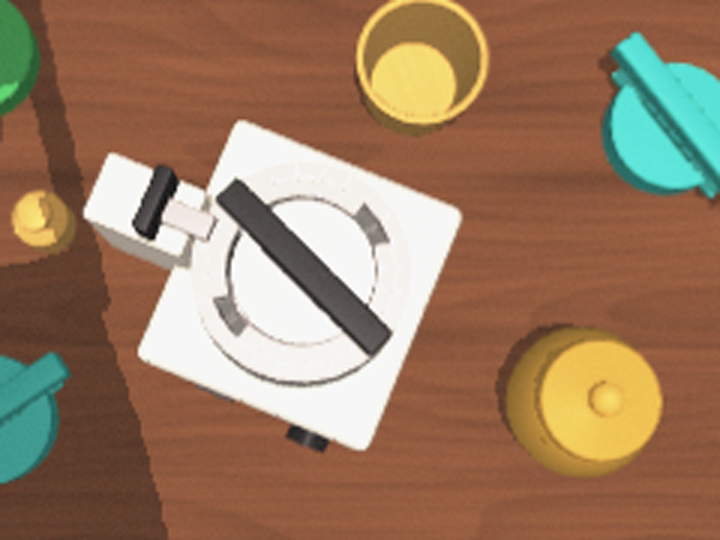

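The crop shows the tab moved in to (156,202), centre 105 mm from the axis (fully in). The bar is still at 44°, about 79° from the slots, and the jar and mortar are upright.

```bash
python3 -c "
from plant import robot
print(robot.close_job())"
```

```text
the job is handed in; nothing more can be done
None
```

The lid is locked at the stop, about 79° clockwise from the slots. The bolt is fully in, the jar and mortar are still standing, and the job was handed in at about 16 s; no verdict came back.

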